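# Set the stave sizing gauge for the next stave

## Task

On this basket maker's bench the next stave to be sized lies on the cork mat: it is either the round rod or the flat splint. Pull back the sizing gauge's locking bolt, slide the shutter plate until it clicks into the stop that puts the matching hole (round hole or slot) under the port in the bridge, then push the bolt fully home again to lock the plate. Leave the staves and everything else on the bench where they lie.

Things in the scene. Friction and masses are not known exactly. Their poses are not given: they have to be found in the camera images.
- gauge: sizing gauge, fixed to the bench: wooden base 165 mm (its x, -97 to +68) by 360 mm (y) by 30 mm high; origin at bench level below the port; z up, the shutter plate slides along its y, the bolt is on its -x side. Across the middle an aluminium bridge 108 mm (x) by 60 mm (y), top at 54 mm (screw heads 58 mm), with the port, a 42 mm round opening, in its centre
- plate (a joint): travel (m) of the steel shutter plate along gauge +y. A spring ball clicks into its notches at three stops: 0 (blank under the port, the start), -0.045 (round hole under the port), +0.045 (slot under the port); ends at -0.062 and 0.062. Leaving a notch takes about 8 N; between notches it slides at about 2 N and stays where left; the ball centres it over the last 5 mm. The bolt, when home, locks it
- minus_lug (a point): middle of the push lug at the -y end of the shutter plate (250 by 78 by 6 mm, top 36 mm above the bench): an upright steel tab 30 mm (gauge x) by 8 mm (y), up to 90 mm above the bench; this point is at 63 mm. Moves with the plate; push its outer face towards gauge +y to slide the plate to +
- plus_lug (a point): the same at the plate's +y end, 210 mm from the other lug; push its outer face towards gauge -y to slide the plate to -
- round_hole (a point): centre of the 24 mm round hole in the plate, on its top face, 45 mm to the +y of the plate's middle
- slot_hole (a point): centre of the slot in the plate, 38 mm (gauge x) by 10 mm (gauge y), on its top face, 45 mm to the -y of the plate's middle
- bolt (a joint): how far (m) the locking bolt is pulled out along gauge -x: 0 is fully home (its 8 mm wide tooth 10 mm deep in a 13 mm notch in the plate's edge), beyond 0.012 the plate is free, 0.035 is the end. It slides at about 2 N, stays where left, and goes home only while the plate is in one of its stops
- bolt_knob (a point): middle of the bolt's knob, an upright dark wooden post 16 mm in diameter, 36 to 86 mm above the bench (this point at 61 mm). Home, it stands at gauge x -60, y -65 mm. Free room over the plate on its +x side (35 mm along y to the bridge and to the lug) lets a shut gripper come down and push it towards gauge -x; push it home from its other side
- mat_mid (a point): centre of the top of the cork mat, 85 by 190 by 4 mm, fixed to the bench behind the gauge; the stave that lies on it is the next one. The other stave lies on a dark wooden board of the same size beside it
- rod_mid (a point): centre of the round rod, a pale wooden stave 20 mm in diameter and 150 mm long, loose, lying flat; it matches the round hole
- splint_mid (a point): centre of the flat splint, a pale wooden strip 34 mm wide, 6 mm thick and 150 mm long, loose, lying flat; it matches the slot
- basket: small woven basket, 116 mm wide, 75 mm high, loose bystander; origin under its centre
- flask: green glass flask in a wicker sleeve, 82 mm wide, 170 mm high, loose bystander; origin under its centre
- mallet: wooden mallet lying on the bench, 220 mm long, head 55 by 95 by 55 mm at its +x end, loose bystander
- bodkin: bodkin with dark wooden handle, lying along its x, about 200 mm long and 30 mm high, loose bystander
- spoon: wooden spoon lying along its x, about 200 mm long, loose bystander
- bowl: dark wooden bowl, 100 mm wide, 45 mm high, loose bystander; origin under its centre
Mind the look-alikes: they are no part of the job. Leave any pink or turquoise look-alike of the part that bears mat_mid alone.

How it is judged:
By the outcome, as a careful person would: the job done as asked, in the order asked, and still so for the second after the job is handed in, with the robot touching nothing.
It also fails if it takes over 53 s, if anything falls off the work surface, if the arm or the gripper's body presses on something with over 40 N, if the wrist force passes 120 N, or if a joint passes its speed limit or range.

## Robot

A 6-joint arm with a two-finger parallel gripper is mounted at the origin on the work surface. World frame = base frame: x ahead of the robot, y to its left, z up, the work surface at z = 0. Lengths are in m, angles in degrees, forces in N, time in s.
With the tool pointing down it reaches from about 0.25 to 0.725 m from the base axis. Payload 9.7 kg.
Tool frame: the origin (TCP) lies at the very end of the fingers, on their centre line; the grasp point (between the pads) lies 19 mm behind it (bot.grip_point_offset is the z of the grasp point in the tool frame, in m); z points along the fingers, x is the direction in which the jaws open and shut, and the axes are right-handed (so a half turn about z gives the same grasp; the last joint's range is limited). The gripper opens to 85 mm and grips with 20 to 120 N. Pads are 22 mm wide; open, the fingers measure 114 mm over their backs; the gripper's body (76 mm by 85 mm) begins 54 mm behind the grasp point. The pads swing forward as they close: fully open they stand 13 mm farther back than shut.
Start: joints at [71.391, 4.979, 10.078, 95.1, 0, 90], TCP at [0.176, 0.521, 0.231] pointing down, gripper open.
Joint ranges: [-179.16, 179.16], [-48.56, 103.87], [-65.8, 70.77], [-126.05, 130.52], [-82.76, 87.17], [-180, 180]. Speed limits (degrees/s): [127.2, 127.2, 147.25, 180, 180, 180].

## Interface

Orientations are given as [roll, pitch, yaw] about the fixed x, y, z axes, in that order (R = Rz(yaw) Ry(pitch) Rx(roll)).
In Python, from workcell import get_obs, viewer, job_done, bot gives the robot as it stands.
- The arm moves only by the shell command python3 -m handwheel 'ROWS' [FORCE]. ROWS is JSON, a list of rows, each a list of 5 numbers: the closure, from 0 (fully open) to 1 (shut), then the shift along the world's x, y, z in m, then the turn about the world's z in degrees. A call has 1 to 5 rows; each row is the pose to reach, as a shift and turn from the pose measured when the call began; what a row does not reach only later rows make up. A row lasts 1/10 s, in which the tool goes at most 50 mm and 8.59 degrees, less where a joint would pass 70% of its speed; a pose out of reach is approached as far as the arm can. A call with a gripper value outside its range is refused whole. The fingers move at their own pace and stop on an object; FORCE is the grip in N (left out, the last holds). Time passes only in rows, so rows that repeat a pose let the fingers close. It gives the time, the measured TCP pose, the force and the opening at its end, in the units of the state.
- get_obs(): the state, without advancing time (a new reading comes with each control period).
- viewer.camera(name): name is "scene" or "top"; returns a dict with "color" (420x560x3 uint8, blue, green, red), "K" (3x3 intrinsics, pixels), "origin" and "orientation" of the camera in the world. Camera axes: x right, y down, z forward; pixel columns grow to the right and rows downward; lengths in m; the calibration is good to about 2 mm. A picture is of the moment at which its call begins. There is no depth.
- job_done(): hands the job in, once; it reports no verdict.
The state is a dict: "time": time; "q": joint angles; "qd": joint speeds; "joint_efforts": joint torques, N m; "ee_pos": TCP position; "tcp_rot": TCP orientation; "wrist_force": force on the tool from outside, world axes, zero at the start; "torque": the same for the moment, N m; "opening": finger opening in m.
Only numpy, scipy, OpenCV 4.12 (cv2) and the standard library are available. Lean on these libraries where they do the work, as an engineer would, in place of code of your own. Each camera call takes 0.05 s, during which the arm holds its last target.

## Working session

There is one attempt and no reset: what is moved stays moved. The work goes in short steps, Python scripts to look and compute and a shell command to move; the robot and the scene stay as the last step left them, time stands still between calls to the robot, and variables do not carry over. Pictures are saved under pics/ and viewed, and the job is handed in when it is done.

```bash
mkdir -p pics; ls; cat > h.py <<'E'
import numpy as np, cv2
from workcell import get_obs, viewer, job_done, bot
def snap(n,f):
    c=viewer.camera(n); cv2.imwrite('pics/'+f,c['color']); 
    np.savez('pics/'+f+'.npz',K=c['K'],o=c['origin'],R=np.array(c['orientation'])); return c
E
python3 - <<'E'
from h import *
for n in('top','scene'):
    c=snap(n,n+'0.png'); print(n,c['K'],c['origin'],c['orientation'])
print(get_obs())
E
```

```text
pics
top [[458.28801754   0.         283.84129993]
 [  0.         458.28801754 213.46278481]
 [  0.           0.           1.        ]] [ 0.2760622  -0.02419451  1.31704267] [-168.850579     -0.44790222  -91.39440225]
scene [[476.07012303   0.         274.61806781]
 [  0.         476.07012303 205.45034527]
 [  0.           0.           1.        ]] [ 1.05970126 -0.60202905  1.17020139] [-144.81469848    0.74919138   44.12423304]
{'time': 0.1, 'q': array([ 7.13904274e+01,  5.00914331e+00,  1.00413340e+01,  9.51004277e+01,
       -9.89789706e-04,  8.99977256e+01]), 'qd': array([-0.06093823, -0.006875  ,  0.10672069, -0.00225577,  0.18739261,
        0.04881501]), 'joint_efforts': array([ 1.73475786e-03, -5.21564770e+01,  4.65654194e+01,  1.59725075e-02,
        5.20249137e-05, -2.64992082e-06]), 'ee_pos': array([0.17545665, 0.52105545, 0.23066347]), 'tcp_rot': array([1.79999013e+02, 6.82370023e-02, 7.13927019e+01]), 'wrist_force': array([ 0.81224818,  0.01600217, -0.24802369]), 'torque': array([-0.02998401,  0.00434276,  0.00242798]), 'opening': 0.08531521067347274}
```

View pics/top0.png

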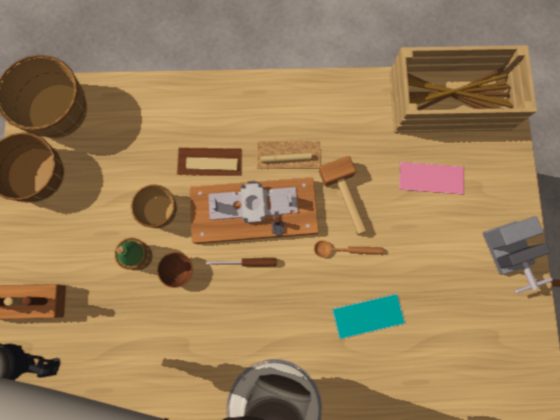

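View pics/scene0.png

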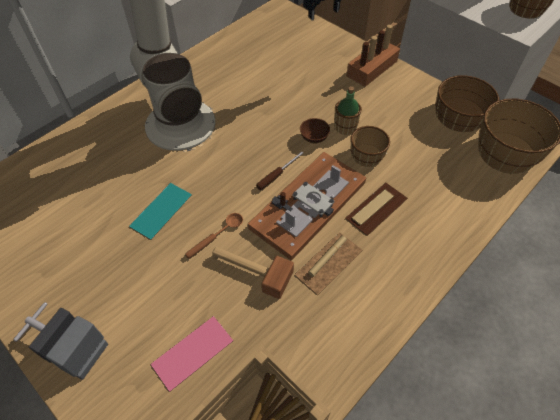

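```bash
python3 - <<'E'
import cv2
a=cv2.imread('pics/top0.png')[135:285,165:365]; cv2.imwrite('pics/tz.png',cv2.resize(a,(800,600),interpolation=cv2.INTER_CUBIC))
a=cv2.imread('pics/scene0.png')[145:295,235:435]; cv2.imwrite('pics/sz.png',cv2.resize(a,(800,600),interpolation=cv2.INTER_CUBIC))
E
```

```text
(no output)
```

View pics/tz.png

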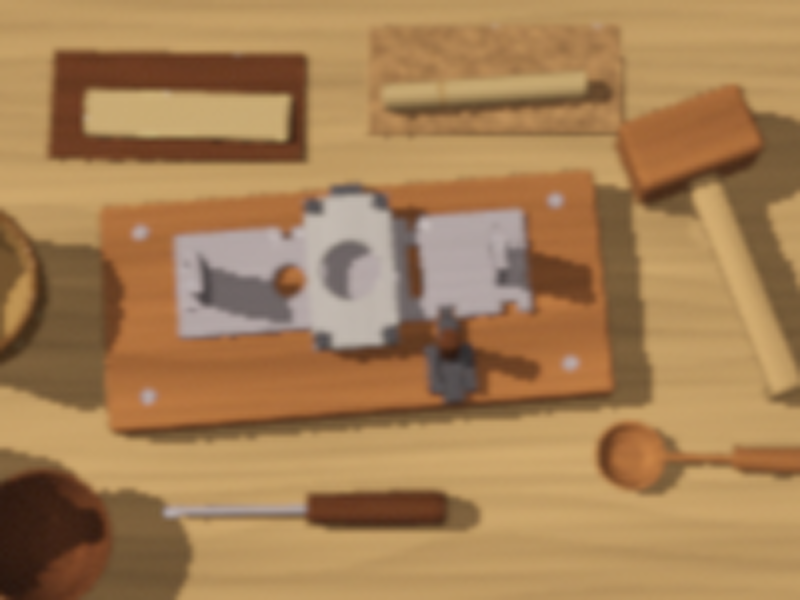

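View pics/sz.png

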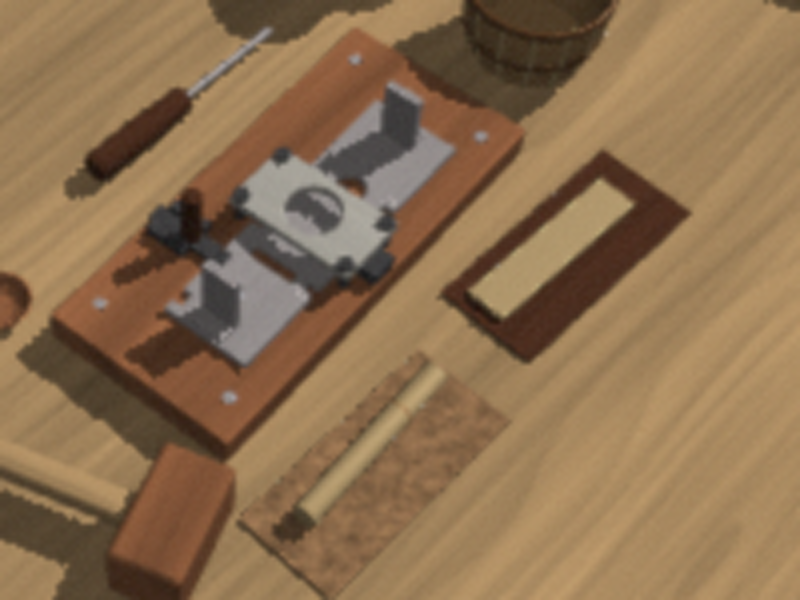

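```bash
cat >> h.py <<'E'
from scipy.spatial.transform import Rotation as Rn
def load(f):
    d=np.load('pics/'+f+'.npz'); return d['K'],d['o'],Rn.from_euler('xyz',d['R'],degrees=True).as_matrix()
def ray(cam,p):
    K,o,R=cam; d=R@np.linalg.inv(K)@np.array([p[0],p[1],1.]); return o,d/np.linalg.norm(d)
def onz(cam,p,z):
    o,d=ray(cam,p); return o+d*(z-o[2])/d[2]
def tri(cs,ps):
    A=np.zeros((3,3));b=np.zeros(3);L=[]
    for c,p in zip(cs,ps):
        o,d=ray(c,p);P=np.eye(3)-np.outer(d,d);A+=P;b+=P@o;L.append((o,P))
    X=np.linalg.solve(A,b); return X,[np.linalg.norm(P@(X-o))for o,P in L]
E
python3 - <<'E'
from h import *
T=load('top0.png');S=load('scene0.png')
it=cv2.imread('pics/top0.png');is_=cv2.imread('pics/scene0.png')
def ref(im,p):
    # centroid of pale, unsaturated blob near p
    x,y=map(int,np.round(p));r=3
    a=im[y-r:y+r+1,x-r:x+r+1].astype(float); w=a[...,0]-np.median(a[...,0]); w[w<25]=0
    yy,xx=np.mgrid[y-r:y+r+1,x-r:x+r+1]; return (xx*w).sum()/w.sum(),(yy*w).sum()/w.sum()
f=lambda p:(165+p[0]/4-.4,135+p[1]/4-.4); g=lambda p:(235+p[0]/4-.4,145+p[1]/4-.4)
t=[(140,232),(555,200),(148,397),(570,363)]; s=[(480,135),(230,397),(355,58),(100,302)]
P=[]
for a,b in zip(t,s):
    pa=ref(it,f(a));pb=ref(is_,g(b)); X,e=tri((T,S),(pa,pb)); P.append(X);print(np.round(pa,1),np.round(pb,1),X.round(4),np.round(e,4),onz(T,pa,.031).round(4),onz(S,pb,.031).round(4))
P=np.array(P);print(P.mean(0))
for i,j in((1,0),(3,2)):
    d=P[j if 0 else i]-P[j]; d=-d; print('y-dir',np.degrees(np.arctan2(-d[0],d[1])),np.linalg.norm(d))
print('x sep',np.linalg.norm(P[0]-P[2]),np.linalg.norm(P[1]-P[3]))
# named points by hand: knob top, lugs tops, port centre
for n,a,b in(('knobtop',(449,332),(192,193)),('pluslugtop',(200,270),(404,90)),('minuslugtop',(505,250),(222,272)),('port',(352,270),(315,210)),('mat',(495,80),(375,478)),('rod',(486,92),(372,443))):
    X,e=tri((T,S),(f(a),g(b)));print(n,X.round(4),np.round(e,4))
E
```

```text
[199.4 192.6] [354.9 178.6] [0.5967 0.2023 0.0318] [0.0015 0.0015] [0.5959 0.2013 0.031 ] [0.5971 0.2042 0.031 ]
[303.4 184.6] [292.  243.9] [ 0.6143 -0.0977  0.0309] [0.0018 0.0018] [ 0.6131 -0.0991  0.031 ] [ 0.6154 -0.0962  0.031 ]
[201.5 233.7] [323.2 159.2] [0.4767 0.1948 0.0322] [0.0012 0.0012] [0.4761 0.194  0.031 ] [0.4767 0.1968 0.031 ]
[307.2 225.4] [259.5 220.3] [ 0.494  -0.1046  0.0316] [0.0017 0.0017] [ 0.493 -0.106  0.031] [ 0.4946 -0.1029  0.031 ]
[0.5454203  0.04869314 0.03164757]
y-dir 3.3546095072914754 0.3004480158828603
y-dir 3.300620106193933 0.2998726561645712
x sep 0.12024751452275512 0.1205308622909787
knobtop [ 0.5063 -0.02    0.0926] [0.0004 0.0004]
pluslugtop [0.5543 0.1507 0.0957] [0.0029 0.0029]
minuslugtop [ 0.5652 -0.057   0.0912] [0.0039 0.0039]
port [0.5609 0.0491 0.0544] [0.0025 0.0025]
mat [ 0.7177 -0.0583 -0.0058] [0.0008 0.0008]
rod [ 0.7032 -0.0495  0.0137] [0.0025 0.0025]
```

```bash
python3 -m handwheel '[[1,0.025,-0.038,0.004,4],[1,0.05,-0.076,0.008,8],[1,0.075,-0.114,0.01,12],[1,0.1,-0.152,0.01,16],[1,0.125,-0.19,0.01,21.9]]' 40
```

```text
time: 0.6
ee_pos: [0.3009, 0.3295, 0.2405]
tcp_rot: [-180.0, 0.1, 93.5]
wrist_force: [1.0, 0.7, 0.7]
opening: 0.0123
```

```bash
python3 -m handwheel '[[1,0.025,-0.038,0,0],[1,0.05,-0.076,0,0],[1,0.075,-0.114,0,0],[1,0.1,-0.152,0,0],[1,0.125,-0.19,0,0]]' && python3 -m handwheel '[[1,0.025,-0.036,0,0],[1,0.05,-0.072,0,0],[1,0.075,-0.11,0,0],[1,0.107,-0.157,0,-0.2],[1,0.107,-0.157,0,-0.2]]'
```

```text
time: 1.1
ee_pos: [0.4265, 0.1376, 0.2404]
tcp_rot: [180.0, 0.1, 93.5]
wrist_force: [1.7, 0.5, -0.1]
opening: 0.0003
time: 1.6
ee_pos: [0.5352, -0.0232, 0.2388]
tcp_rot: [-179.9, 0.1, 93.1]
wrist_force: [-0.5, 0.3, -0.5]
opening: 0.0
```

```bash
python3 -m handwheel '[[1,0,0.006,-0.04,0],[1,0,0.006,-0.08,0],[1,0,0.006,-0.12,0],[1,0,0.006,-0.135,0.2],[1,0,0.006,-0.135,0.2]]'; python3 - <<'E'
from h import *
a=snap('top','t1.png')['color'][135:285,165:365];b=snap('scene','s1.png')['color'][145:295,235:435]
cv2.imwrite('pics/c1.png',np.hstack([cv2.resize(x,(400,300),interpolation=cv2.INTER_CUBIC)for x in(a,b)]))
print(get_obs()['ee_pos'])
E
```

```text
time: 2.1
ee_pos: [0.5338, -0.0169, 0.102]
tcp_rot: [-179.7, 0.1, 93.3]
wrist_force: [0.6, 1.5, 0.3]
opening: 0.0001
[ 0.5357529  -0.01701582  0.10554176]
```

View pics/c1.png

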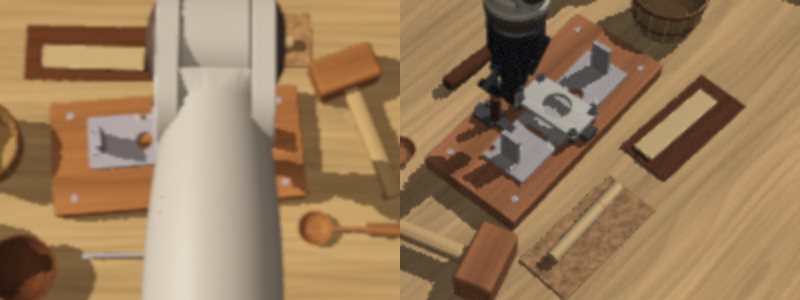

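The scene view (right half) shows the shut fingers just right of the dark knob (~495,110), with the bridge clear at 560,100. The top view is blocked by the arm.

```bash
python3 -m handwheel '[[1,-0.002,0,-0.02,0],[1,-0.002,0,-0.04,0],[1,-0.002,0,-0.052,0],[1,-0.002,0,-0.052,0]]'; python3 - <<'E'
from h import *
b=snap('scene','s2.png')['color'][145:245,235:368]
cv2.imwrite('pics/c2.png',cv2.resize(b,(798,600),interpolation=cv2.INTER_CUBIC))
o=get_obs();print(o['ee_pos'],o['wrist_force'])
E
```

```text
time: 2.6
ee_pos: [0.5337, -0.017, 0.0536]
tcp_rot: [-180.0, 0.1, 93.3]
wrist_force: [-0.6, 0.2, -0.1]
opening: -0.0002
[ 0.53406116 -0.01694369  0.05444614] [-0.86903703  0.37503529 -0.26173161]
```

View pics/c2.png

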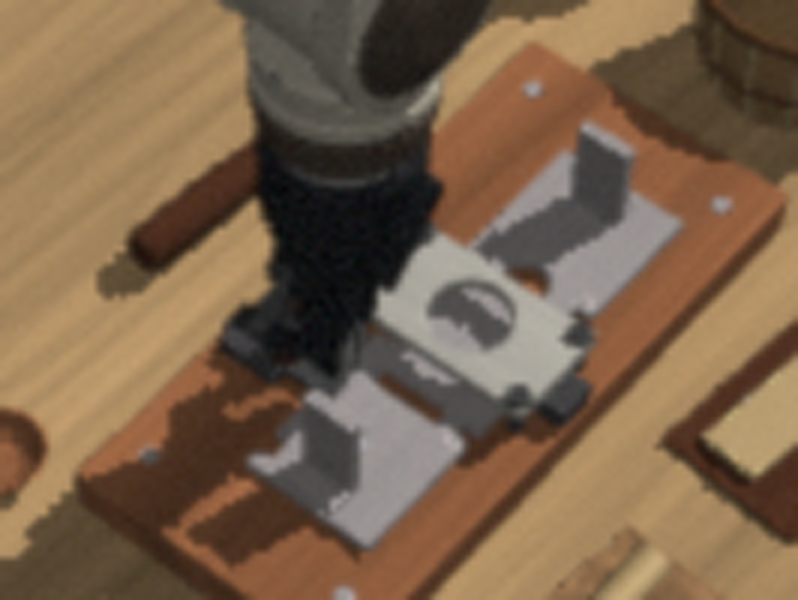

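```bash
python3 -m handwheel '[[1,-0.006,0,0,0],[1,-0.012,-0.001,0,0],[1,-0.018,-0.001,0,0],[1,-0.024,-0.001,0,0],[1,-0.024,-0.001,0,0]]'; python3 -m handwheel '[[1,-0.005,0,0,0],[1,-0.01,0,0,0],[1,-0.011,0,0,0],[1,-0.011,0,0,0]]'; python3 - <<'E'
from h import *
b=snap('scene','s3.png')['color'][145:245,235:368]
cv2.imwrite('pics/c3.png',cv2.resize(b,(798,600),interpolation=cv2.INTER_CUBIC))
o=get_obs();print(o['ee_pos'],o['wrist_force'])
E
```

```text
time: 3.15
ee_pos: [0.5094, -0.018, 0.0549]
tcp_rot: [179.9, 0.1, 93.3]
wrist_force: [0.7, -1.0, 1.0]
opening: -0.0
time: 3.55
ee_pos: [0.498, -0.0179, 0.0548]
tcp_rot: [180.0, 0.1, 93.3]
wrist_force: [1.2, -0.6, 0.5]
opening: -0.0002
[ 0.49809926 -0.01787992  0.05473013] [-0.09310311 -0.82203155  0.01395268]
```

View pics/c3.png

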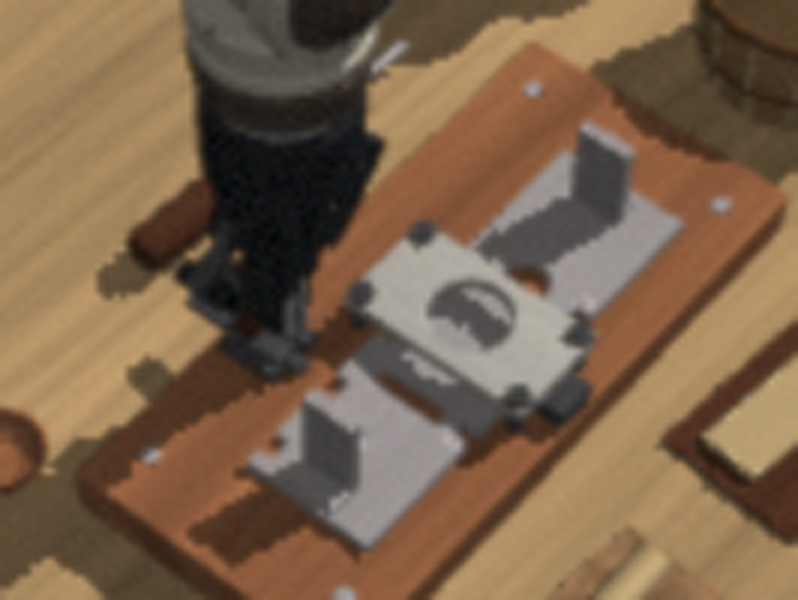

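```bash
python3 -m handwheel '[[1,0.007,0,0,0],[1,0.008,0,0.03,0],[1,0.008,0,0.075,0],[1,0.02,0.03,0.085,-8],[1,0.025,0.07,0.085,-16]]'; python3 -m handwheel '[[1,0.008,0.035,0,-8],[1,0.016,0.07,0,-16],[1,0.024,0.1,0,-24],[1,0.03,0.132,0,-32],[1,0.03,0.132,0,-40]]'; python3 -m handwheel '[[1,0,0,0,-8],[1,0,0,0,-16],[1,0,0,0,-24],[1,0,0,0,-32],[1,0,0,0,-34]]'
```

```text
time: 4.1
ee_pos: [0.5254, 0.0521, 0.1423]
tcp_rot: [179.7, 0.0, 76.8]
wrist_force: [1.3, 1.0, -0.7]
opening: -0.0002
time: 4.6
ee_pos: [0.556, 0.1876, 0.1414]
tcp_rot: [179.8, 0.0, 36.7]
wrist_force: [0.2, -0.8, -0.4]
opening: -0.0004
time: 5.1
ee_pos: [0.5564, 0.1879, 0.141]
tcp_rot: [179.8, 0.1, 2.4]
wrist_force: [-0.6, -0.4, 0.3]
opening: -0.0
```

```bash
python3 - <<'E'
from h import *
a=snap('top','t4.png')['color'][135:285,165:365];b=snap('scene','s4.png')['color'][145:295,235:435]
cv2.imwrite('pics/c4.png',np.hstack([cv2.resize(x,(400,300),interpolation=cv2.INTER_CUBIC)for x in(a,b)]))
o=get_obs();print(o['time'],o['ee_pos'],o['tcp_rot'],o['wrist_force'])
E
```

```text
5.2 [0.55633734 0.18783428 0.14101104] [1.79785716e+02 7.12598636e-02 2.65132321e+00] [-0.06879283  0.31128371  0.06222314]
```

View pics/c4.png

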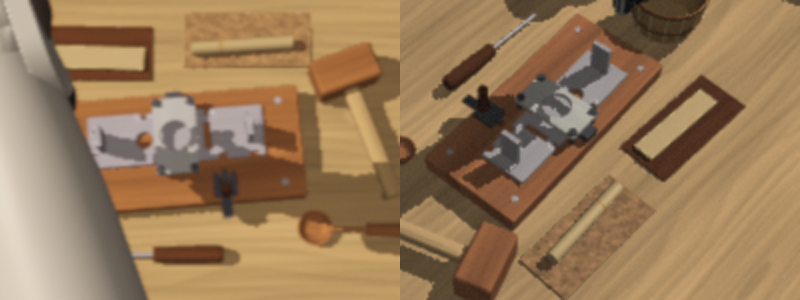

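```bash
python3 -m handwheel '[[1,-0.002,0,-0.04,0.5],[1,-0.003,0,-0.07,0.8],[1,-0.004,0,-0.085,0.8],[1,-0.004,0,-0.085,0.8]]'; python3 -m handwheel '[[1,0,-0.008,0,0],[1,0,-0.015,0,0],[1,0.001,-0.02,0,0],[1,0.001,-0.026,0,0],[1,0.001,-0.026,0,0]]';python3 - <<'E'
from h import *
a=snap('top','t5.png')['color'][135:285,165:365];b=snap('scene','s5.png')['color'][145:295,235:435]
cv2.imwrite('pics/c5.png',np.hstack([cv2.resize(x,(400,300),interpolation=cv2.INTER_CUBIC)for x in(a,b)]))
E
```

```text
time: 5.6
ee_pos: [0.5512, 0.1875, 0.0538]
tcp_rot: [179.7, 0.3, 3.5]
wrist_force: [-0.4, -0.4, -0.4]
opening: 0.0001
time: 6.1
ee_pos: [0.553, 0.1611, 0.0552]
tcp_rot: [179.8, 0.2, 3.5]
wrist_force: [-0.8, 0.5, 0.3]
opening: -0.0003
```

View pics/c5.png

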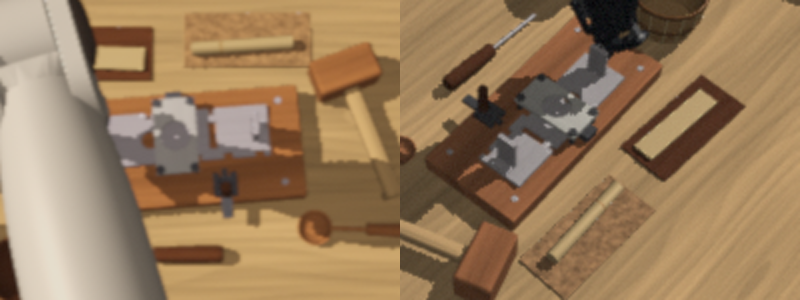

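```bash
python3 -m handwheel '[[1,0,-0.008,0,0],[1,0.001,-0.016,0,0],[1,0.001,-0.024,0,0],[1,0.002,-0.03,0,0],[1,0.002,-0.032,0,0]]'; python3 -m handwheel '[[1,0,-0.002,0,0],[1,0,-0.004,0,0],[1,0,-0.004,0,0]]';python3 - <<'E'
from h import *
a=snap('top','t6.png')['color'][135:285,165:365];b=snap('scene','s6.png')['color'][145:295,235:435]
cv2.imwrite('pics/c6.png',np.hstack([cv2.resize(x,(400,300),interpolation=cv2.INTER_CUBIC)for x in(a,b)]))
o=get_obs();print(o['time'],o['ee_pos'],o['wrist_force'])
E
```

```text
time: 6.7
ee_pos: [0.5547, 0.1283, 0.0547]
tcp_rot: [179.7, 0.2, 3.4]
wrist_force: [0.6, 0.1, 0.5]
opening: 0.0006
time: 7.0
ee_pos: [0.5548, 0.124, 0.0547]
tcp_rot: [179.7, 0.2, 3.4]
wrist_force: [0.4, -1.3, 0.3]
opening: 0.0002
7.1 [0.55474268 0.12430128 0.05467717] [ 0.43063735 -0.66814029  0.45153458]
```

View pics/c6.png

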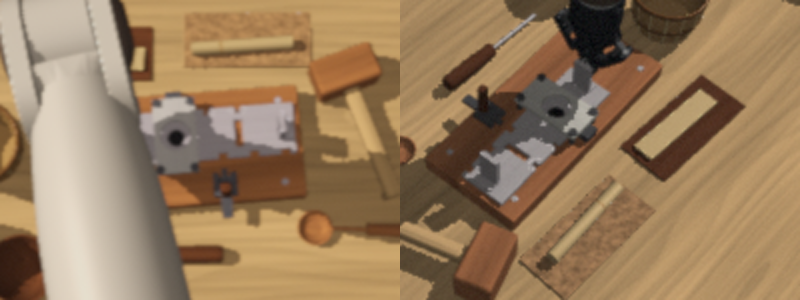

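```bash
python3 -m handwheel '[[1,0,0.012,0,0],[1,0,0.014,0.03,0],[1,0,0.014,0.078,0],[1,-0.045,0.014,0.085,8],[1,-0.085,-0.006,0.085,16]]'; python3 -m handwheel '[[1,-0.015,-0.04,0,8],[1,-0.025,-0.08,0,16],[1,-0.025,-0.12,0,24],[1,-0.025,-0.14,0,32],[1,-0.025,-0.14,0,40]]';python3 -m handwheel '[[1,0,0,0,8],[1,0,0,0,16],[1,0,0,0,24],[1,0,0,0,32],[1,0,0,0,34]]';python3 - <<'E'
from h import *
a=snap('top','t7.png')['color'][135:285,165:365];b=snap('scene','s7.png')['color'][145:295,235:435]
cv2.imwrite('pics/c7.png',np.hstack([cv2.resize(x,(400,600),interpolation=cv2.INTER_CUBIC)if 0 else cv2.resize(x,(400,300),interpolation=cv2.INTER_CUBIC)for x in(a,b)]))
cv2.imwrite('pics/c7b.png',cv2.resize(b[:110,:147],(800,600),interpolation=cv2.INTER_CUBIC))
o=get_obs();print(o['time'],o['ee_pos'],o['tcp_rot'],o['wrist_force'])
E
```

```text
time: 7.6
ee_pos: [0.4703, 0.1203, 0.1418]
tcp_rot: [179.7, 0.0, 19.8]
wrist_force: [0.1, -1.0, 0.4]
opening: -0.0001
time: 8.1
ee_pos: [0.4453, -0.0212, 0.1421]
tcp_rot: [179.6, 0.0, 60.0]
wrist_force: [0.6, 0.6, -0.1]
opening: 0.0002
time: 8.6
ee_pos: [0.4455, -0.0205, 0.1422]
tcp_rot: [179.6, -0.0, 94.4]
wrist_force: [0.3, -0.2, 0.1]
opening: -0.0001
8.7 [ 0.44552628 -0.02061811  0.14220638] [1.79628000e+02 8.93022745e-04 9.40917748e+01] [ 0.38261098 -0.15712614  0.74080163]
```

View pics/c7.png

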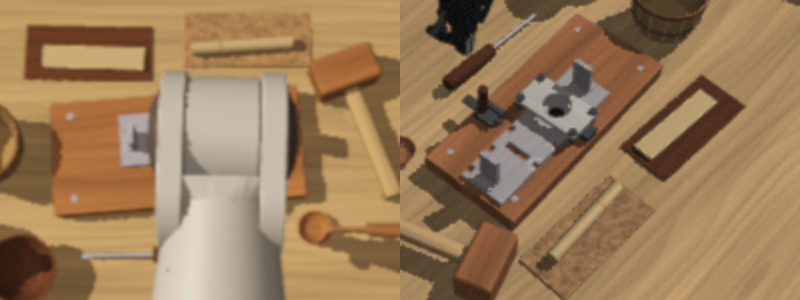

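View pics/c7b.png

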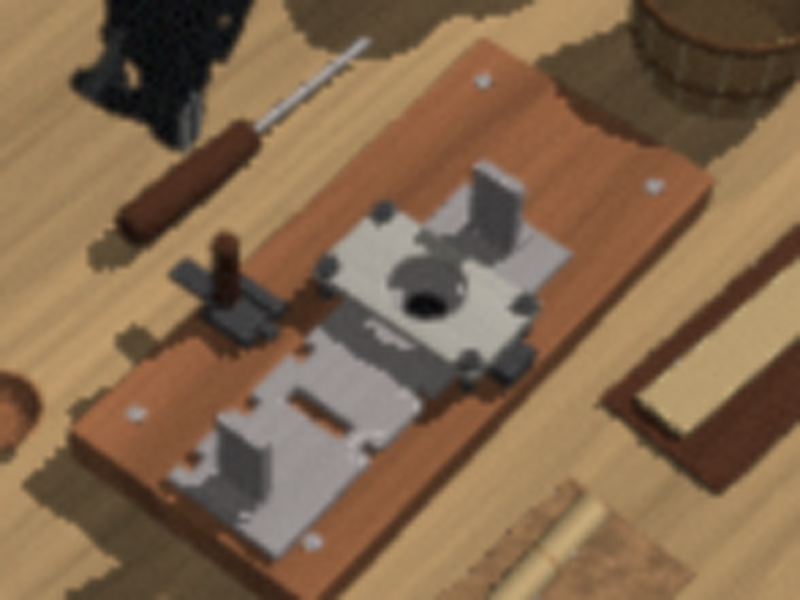

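```bash
python3 - <<'E'
from h import *
S=load('scene0.png')
th=np.radians(3.33);G=np.array([.5599,.0495]);M=np.array([[np.cos(th),np.sin(th)],[-np.sin(th),np.cos(th)]])
g=lambda p,z:(M@(onz(S,p,z)[:2]-G)*1000).round(1)
i0=cv2.cvtColor(cv2.imread('pics/scene0.png'),6);i7=cv2.cvtColor(cv2.imread('pics/s7.png'),6)
def tm(p,r,rng):
    x,y=p;t=i0[y-r:y+r+1,x-r:x+r+1]
    R=cv2.matchTemplate(i7,t,cv2.TM_CCOEFF_NORMED); y0,x0=max(0,y-r-rng),max(0,x-r-rng);W=R[y0:y0+2*rng+1,x0:x0+2*rng+1]
    iy,ix=np.unravel_index(W.argmax(),W.shape)
    def sub(a,b,c):return (a-c)/(2*(a-2*b+c))
    dx=sub(W[iy,ix-1],W[iy,ix],W[iy,ix+1]);dy=sub(W[iy-1,ix],W[iy,ix],W[iy+1,ix])
    return (x0+ix+dx+r,y0+iy+dy+r),W.max()
for n,p,z in(('minus',(288,215),.075),('plus',(335,170),.075),('knob',(283,195),.075)):
    q,s=tm(p,6,22);print(n,q,round(float(s),2),g(p,z),g(q,z),g(q,z)-g(p,z))
print(g((284.9,209.3),.09),g((274.7,220.3),.09), 'knobtop',g((276.1,188.2),.086))
E
```

```text
minus (np.float64(277.3680936694145), np.float64(225.15053483843803)) 0.89 [  -4.7 -104.7] [  -5.4 -149.2] [ -0.7 -44.5]
plus (np.float64(325.6529673933983), np.float64(179.259513348341)) 0.93 [ -1.7 108.9] [-1.6 63.2] [  0.1 -45.7]
knob (np.float64(276.7928954511881), np.float64(191.4146877527237)) 0.89 [-59.9 -61. ] [-81.7 -62.8] [-21.8  -1.8]
[ -17.1 -103.6] [ -14.8 -149.3] knobtop [-85.3 -61.5]
```

```bash
python3 -m handwheel '[[1,0,-0.001,-0.04,0],[1,0,-0.001,-0.07,0],[1,0,-0.001,-0.086,-0.8],[1,0,-0.001,-0.086,-0.8]]'; python3 -m handwheel '[[1,0.008,0,0,0],[1,0.016,0.001,0,0],[1,0.023,0.001,0,0],[1,0.03,0.002,0,0],[1,0.03,0.002,0,0]]'; python3 -m handwheel '[[1,0.004,0,0,0],[1,0.007,0,0,0],[1,0.007,0,0,0]]'
```

```text
time: 9.1
ee_pos: [0.4441, -0.0211, 0.054]
tcp_rot: [179.8, -0.0, 93.2]
wrist_force: [-0.0, 1.2, 0.8]
opening: 0.0002
time: 9.6
ee_pos: [0.4754, -0.019, 0.0543]
tcp_rot: [179.8, -0.0, 93.2]
wrist_force: [-1.0, -0.6, 0.5]
opening: -0.0002
time: 9.9
ee_pos: [0.4827, -0.0191, 0.0543]
tcp_rot: [179.8, -0.0, 93.2]
wrist_force: [0.2, -0.6, -0.3]
opening: -0.0001
```

```bash
python3 -m handwheel '[[1,0.0015,0,0,0],[1,0.003,0,0,0],[1,0.003,0,0,0]]'; python3 -m handwheel '[[1,0.002,0,0,0],[1,0.002,0,0,0]]'
```

```text
time: 10.2
ee_pos: [0.4851, -0.0191, 0.0543]
tcp_rot: [179.9, -0.0, 93.2]
wrist_force: [-4.0, -0.4, 1.3]
opening: 0.0
time: 10.4
ee_pos: [0.4852, -0.0191, 0.0542]
tcp_rot: [-179.9, -0.0, 93.2]
wrist_force: [-11.7, -0.0, 7.6]
opening: 0.0001
```

```bash
python3 -m handwheel '[[1,0.003,0,0,0],[1,0.003,0,0,0]]'; python3 -m handwheel '[[1,-0.015,0,0,0],[1,-0.03,0,0,0],[1,-0.035,0,0.04,0],[1,-0.06,0,0.08,0],[1,-0.1,0,0.11,0]]'; python3 -m handwheel '[[1,-0.02,0.04,0.01,0],[1,-0.04,0.08,0.02,0],[1,-0.06,0.12,0.03,0],[1,-0.07,0.16,0.04,0],[1,-0.07,0.2,0.04,0]]'; python3 -m handwheel '[[1,0,0.04,0,0],[1,0,0.08,0,0],[1,0,0.12,0,0],[1,0,0.12,0,0]]';python3 - <<'E'
from h import *
a=snap('top','t8.png')['color'];b=snap('scene','s8.png')['color']
f=lambda x,w,h:cv2.resize(x,(w,h),interpolation=cv2.INTER_CUBIC)
cv2.imwrite('pics/c8.png',np.vstack([np.hstack([f(a[135:285,165:365],400,300),f(b[145:295,235:435],400,300)]),np.hstack([f(a,400,300),f(b,400,300)])]))
cv2.imwrite('pics/c8b.png',f(b[145:255,235:382],800,600))
o=get_obs();print(o['time'],o['ee_pos'],o['wrist_force'])
E
```

```text
time: 10.6
ee_pos: [0.4853, -0.0192, 0.0542]
tcp_rot: [-179.6, -0.0, 93.2]
wrist_force: [-17.6, -0.6, 11.2]
opening: 0.0004
time: 11.1
ee_pos: [0.3856, -0.0193, 0.1663]
tcp_rot: [-179.7, -0.0, 93.2]
wrist_force: [-0.6, -0.2, 0.4]
opening: -0.0002
time: 11.6
ee_pos: [0.315, 0.1825, 0.2084]
tcp_rot: [-179.9, -0.1, 93.2]
wrist_force: [2.3, 0.4, -0.1]
opening: -0.0002
time: 12.0
ee_pos: [0.3147, 0.306, 0.2077]
tcp_rot: [-179.9, -0.2, 93.4]
wrist_force: [-1.0, -0.3, -0.2]
opening: -0.0001
12.1 [0.31479654 0.30299249 0.20817304] [0.12787658 0.44007953 0.61361015]
```

View pics/c8.png

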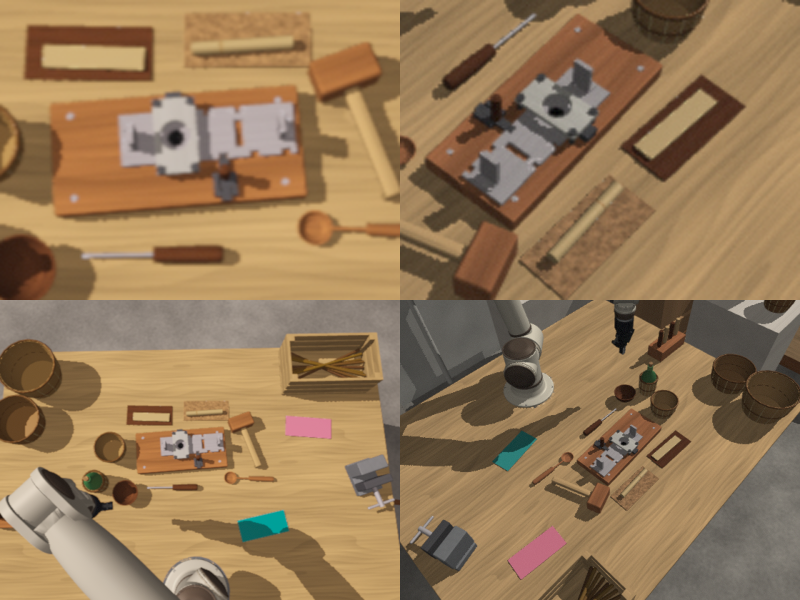

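View pics/c8b.png

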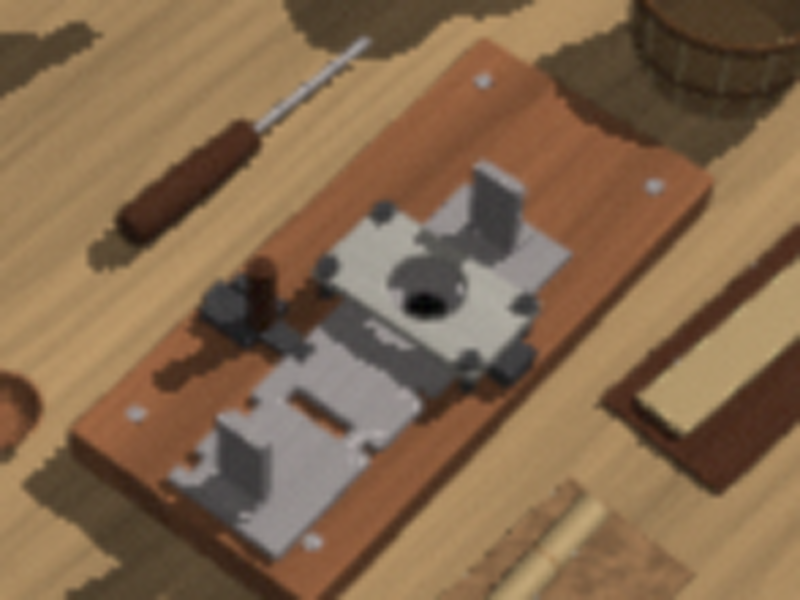

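The knob top is at scene pixel (282.8,192.9), against (282.6,192.9) at the start, so the bolt is home. The round hole shows through the port, and nothing else in the views has moved.

```bash
python3 -c "
from workcell import job_done
print(job_done())"
```

```text
the job is handed in; nothing more can be done
None
```

The round rod was on the cork mat, so I set the gauge to the round hole and handed the job in at about 12 s. I pulled the bolt out about 22–24 mm, pushed the plus lug towards gauge -y until the plate clicked in, and pushed the bolt home again.

**Last checks:**
- **Plate:** travel measured −44.5 mm at one lug and −45.7 mm at the other, against a target of −45. The dark round hole shows through the port.
- **Bolt:** it came to a hard stop at 17.6 N along x, with the tool at the place expected for home. The knob's image is back within 0.2 px of where it started.
- **Everything else:** the staves and the other objects look unmoved in both views, judged by eye. The arm stands clear, touching nothing.

**Small disagreements:**
- **Cameras:** rays from the two views missed each other by 1–4 mm.
- **Heights:** the knob and lug tops came out 1–7 mm higher than the given sizes. I set the tool's height from the given heights.

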